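Take the locked label roll off the bench unwinder

ROBOT

A 7-joint arm with a two-finger parallel gripper is mounted at the origin on the work surface. World frame = base frame: x ahead of the robot, y to its left, z up, the work surface at z = 0. Lengths are in m, angles in degrees, forces in N, time in s.
With the tool pointing down it reaches from about 0.425 to 0.875 m from the base axis. Payload 4.7 kg.
Tool frame: the origin (TCP) lies at the very end of the fingers, on their centre line; the grasp point (between the pads) lies 19 mm behind it; z points along the fingers, y is the line along which they close (so a half turn about z gives the same grasp; the last joint's range is limited). The gripper opens to 87 mm and grips with 3 to 60 N. Pads are 19 mm wide; open, the fingers measure 117 mm over their backs; the gripper's body (75 mm by 190 mm) begins 51 mm behind the grasp point.
Start: joints at [70.709, 18.392, -4.016, 83.108, 1.295, 78.541, -3.26], TCP at [0.223, -0.61, 0.223] pointing down, gripper open.
Joint ranges: [-163.93, 163.93], [-17.29, 119.83], [-79.2, 71.16], [3.27, 140.29], [-89.18, 269.18], [5.43, 117.66], [-154.24, 154.24]. Speed limits (degrees/s): [147.25, 147.25, 180, 180, 180, 180, 180].

INTERFACE

Orientations are given as [roll, pitch, yaw] about the fixed x, y, z axes, in that order (R = Rz(yaw) Ry(pitch) Rx(roll)).
In Python, from cell import get_obs, cams, ticket, finder gives the robot as it stands.
- The arm moves only by the shell command python3 -m creep 'ROWS' [FORCE]. ROWS is text: rows parted by semicolons, each of 5 numbers parted by spaces: the shift along the world's x, y, z in m, then the turn about the world's z in degrees, then the finger opening in m, from 0 to 0.087. A call has 1 to 8 rows; each row shifts and turns the commanded pose from where the row before left it; what a row does not reach is not made up. A row lasts 1/8 s, in which the tool goes at most 62.5 mm and 10.7 degrees, less where a joint would pass 70% of its speed; a pose out of reach is approached as far as the arm can. A call with a gripper value outside its range is refused whole. The fingers move at their own pace and stop on an object; FORCE is the grip in N (left out, the last holds). Time passes only in rows, so rows that do not move let the fingers close. It gives the time, the measured TCP pose, the force, the opening and the grip force at its end, in the units of the state.
- get_obs(): the state, without advancing time (a new reading comes with each control period).
- cams.read_camera(name): name is "scene" or "side" or "wrist"; returns the picture (384x512x3 uint8, red, green, blue); there is no depth.
- cams.calibration(name): a dict with "fx", "fy", "cx", "cy" (pixels), "extrinsics" (4x4, takes a point from world to camera coordinates). Camera axes: x right, y down, z forward; pixel columns grow to the right and rows downward; lengths in m; the calibration is good to about 2 mm. A picture is of the moment at which its call begins: read the wrist's pose just before it. calibration takes no time and is no camera call; for the wrist camera it gives the pose at the moment of the call.
- ticket.sign_off(): hands the job in; it is judged then, once.
Trained networks look in the newest picture that a camera, given by its name, has taken for a name from the list of things; names that differ only in an ending like _2 or _b are one class to them, and where a whole thing is asked for, a point or a joint stands for the part that bears it (a point fixed in the world has none). Each returns a list of dicts, best first, with "p" (0 to 1); they miss things now and then, are a little off and sometimes report something else, mostly with a low value. They report only what shows in the picture. A call takes as long as a camera call. They do not tell look-alikes from the thing itself.
- finder.masks_of(name, camera): "mask" (384x512 bool, what is visible of it) and "xy" ([column, row] in pixels, amid what is visible of it).
- finder.tip_of(name, camera): "xy" ([column, row] in pixels: a listed point, or the origin of a listed thing).
The state is a dict: "time_s": time; "qpos": joint angles; "joint_velocities": joint speeds; "effort": joint torques, N m; "tool_pos": TCP position; "tool_rot": TCP orientation; "force": force on the tool from outside, world axes, zero at the start; "wrist_torque": the same for the moment, N m; "grip_width": finger opening in m; "grasp_force": force on a finger pad.
Only numpy, scipy, OpenCV 4.12 (cv2) and the standard library are available. Lean on these libraries where they do the work, as an engineer would, in place of code of your own. Each camera call takes 0.05 s, during which the arm holds its last target. There are 200 camera calls.

TASK

Take the roll of label paper off the unwinder: turn it by feel until the notches in its ends let the spindle's cross bar through, draw it straight up off the spindle without forcing it, and lay it flat in the empty tray. Set it down rather than drop it, and leave everything else on the bench where it is.

Things in the scene. Friction and masses are not known exactly. Their poses are not given: they have to be found in the camera images.
- roll: wound roll of white label paper on a hollow core: 66 mm outer diameter, 60 mm tall, about 0.2 kg, axis z upright. Origin: centre of its underside. It starts standing on the unwinder, held down by the spindle's cross bar; it can be turned about the spindle.
- roll_top (a point): centre of the roll's upper face. At each end of the roll is a grey plastic ring with a round 29 mm hole, 1.5 mm clear of the spindle all round. Each ring has two notches, one along the roll's own +x and one along -x (in line at both ends), 15 mm wide, widening outward, reaching 22 mm from the axis.
- unwinder: unwinder bolted to the bench: round aluminium base 110 mm across, 22 mm high, topped by an 80 mm black disc on which the roll stands, 30 mm above the bench; upright steel spindle 26 mm thick. Origin: centre of the underside, on the spindle axis, z up. Its axes do not tell the angle of the spindle.
- spindle_tip (a point): tip of the spindle, 104 mm above the bench. Just below it a flat steel cross bar, 39 x 8 mm, sits 4 mm over the seated roll (underside 94 mm above the bench). It passes through the roll only along its notches (within about 10 degrees). The braked spindle stands at an angle that is not reported, never in line with the notches at the start.
- tray: empty white square tray fixed to the bench, 150 x 150 mm outside, 22 mm high, walls and floor 5 mm thick, open on top. Origin: centre of its underside; x and y along its sides.
- beaker: bystander: small empty glass beaker, 48 mm across, 60 mm tall, standing open end up. Origin: centre of its underside.
- core: bystander: bare cardboard ring 76 mm across, 30 mm tall, lying flat on the bench. Origin: centre of its underside.
- dishes: bystander: stack of three clear culture dishes, 90 mm across, 41 mm tall. Origin: centre of its underside.
- slidebox: bystander: grey and white slide box, 102 x 82 x 34 mm. Origin: centre of its underside.
- reagent: bystander: amber reagent bottle with a cap, 66 mm across, 150 mm tall. Origin: centre of its underside.
- flask: bystander: conical glass flask, 84 mm across its foot, 110 mm tall. Origin: centre of its underside.
- rack: bystander: white tube rack with ten empty holes, 90 x 190 x 45 mm. Origin: centre of its underside.
- spatula: bystander: steel hand spatula lying on the bench, 180 mm long. Origin: middle of its length.
There are look-alikes about, which are no part of the job. Leave any green look-alike of the roll alone.

How it is judged (in metres and radians):
On the way:
1. the roll has been drawn up over the spindle, its underside 95 mm or more above the bench, in the gripper (z of roll in the frame of unwinder above 0.095 m and contact force between the fingers and roll above 0.5 N), for 0.1 s.
At the end, for the whole second after the job is handed in: the roll lies flat on the floor of the tray inside its walls (underside within 5 mm of the floor, within 45 mm of the tray's centre, upright within 0.1 rad), released and at rest; the other things are within 30 mm of where they were (z of roll in the frame of tray below 0.01 m and horizontal distance between roll and tray below 0.045 m and angle between roll's own z axis and vertical below 0.1 rad and linear speed of roll below 0.02 m/s); the robot touches nothing.
It fails at once if the roll was dropped: let go more than 25 mm above the tray's floor, away from the unwinder (z of roll in the frame of tray above 0.03 m and horizontal distance between roll and unwinder above 0.08 m and contact force between the fingers and roll below 0.1 N).
It fails at once if the roll was forced against the unwinder with more than 80 N (contact force between roll and unwinder above 80 N).
It fails at once if another thing on the bench was moved by more than 30 mm (distance of any of beaker, core, dishes, slidebox, reagent, flask, rack, spatula from where it was at the start of the episode above 0.03 m).
It also fails if it takes over 72 s, if anything falls off the work surface, if the arm or the gripper's body presses on something with over 40 N, if the wrist force passes 120 N, or if a joint passes its speed limit or range.

## Working session

There is one attempt and no reset: what is moved stays moved. The work goes in short steps, Python scripts to look and compute and a shell command to move; the robot and the scene stay as the last step left them, time stands still between calls to the robot, and variables do not carry over. Pictures are saved under pics/ and viewed, at most 10 in all, crops included, and the job is handed in when it is done.

```bash
mkdir -p pics; ls; cat > h.py <<'E'
import numpy as np,cv2
from cell import get_obs,cams,ticket,finder
def P(cam):
    c=cams.calibration(cam);K=np.array([[c['fx'],0,c['cx']],[0,c['fy'],c['cy']],[0,0,1]]);return K,np.array(c['extrinsics'])
def ray(cam,xy,z):
    K,E=P(cam);R,t=E[:3,:3],E[:3,3];o=-R.T@t;d=R.T@np.linalg.inv(K)@[xy[0],xy[1],1];return o+d*(z-o[2])/d[2]
def proj(cam,p):
    K,E=P(cam);q=K@(E[:3,:3]@np.array(p)+E[:3,3]);return q[:2]/q[2]
def save(im,n): cv2.imwrite('pics/'+n,im[:,:,::-1])
E
python3 - <<'E'
from h import *
for c in ['scene','side']:
    im=cams.read_camera(c); save(im,c+'0.png')
    for n,z in [('roll_top',.09),('spindle_tip',.104),('tray',0),('unwinder',0),('reagent',0),('flask',0),('rack',0),('dishes',0),('slidebox',0),('beaker',0)]:
        for r in finder.tip_of(n,c)[:3]: print(c,n,round(r['p'],2),np.round(r['xy']),ray(c,r['xy'],z).round(3))
o=get_obs();print(o['time_s'],o['tool_pos'],o['tool_rot'])
a=cv2.imread('pics/scene0.png');b=cv2.imread('pics/side0.png')
E
```

```text
pics
scene roll_top 0.78 [352. 190.] [0.619 0.246 0.09 ]
scene roll_top 0.56 [356. 152.] [0.471 0.34  0.09 ]
scene roll_top 0.5 [324. 167.] [0.495 0.194 0.09 ]
scene spindle_tip 0.79 [323. 162.] [0.481 0.193 0.104]
scene tray 0.88 [221. 230.] [ 0.574 -0.238  0.   ]
scene tray 0.4 [275. 260.] [ 0.748 -0.094 -0.   ]
scene unwinder 0.95 [323. 176.] [0.478 0.211 0.   ]
scene unwinder 0.6 [328. 170.] [ 0.455  0.243 -0.   ]
scene reagent 0.96 [386. 199.] [0.655 0.396 0.   ]
scene reagent 0.42 [136. 225.] [ 0.452 -0.523  0.   ]
scene flask 0.84 [188. 274.] [ 0.693 -0.391  0.   ]
scene rack 0.92 [137. 227.] [ 0.46  -0.524  0.   ]
scene dishes 0.72 [326. 251.] [0.774 0.085 0.   ]
scene slidebox 0.59 [320. 132.] [0.266 0.293 0.   ]
scene beaker 0.5 [275. 191.] [0.481 0.006 0.   ]
side roll_top 0.79 [160. 258.] [0.588 0.279 0.09 ]
side roll_top 0.7 [192. 302.] [0.452 0.375 0.09 ]
side roll_top 0.68 [218. 253.] [0.476 0.212 0.09 ]
side spindle_tip 0.57 [221. 243.] [0.478 0.188 0.104]
side tray 0.55 [250. 198.] [ 0.569 -0.214  0.   ]
side unwinder 0.92 [218. 279.] [0.485 0.198 0.   ]
side reagent 0.96 [108. 308.] [0.666 0.382 0.   ]
side flask 0.83 [238. 169.] [ 0.697 -0.406  0.   ]
side rack 0.6 [310. 171.] [ 0.441 -0.501  0.   ]
side dishes 0.6 [217. 271.] [0.5   0.172 0.   ]
side dishes 0.57 [146. 230.] [0.774 0.087 0.   ]
side slidebox 0.56 [288. 333.] [0.275 0.293 0.   ]
side slidebox 0.23 [308. 170.] [ 0.449 -0.504  0.   ]
side beaker 0.67 [251. 237.] [ 0.479 -0.003  0.   ]
side beaker 0.31 [108. 308.] [0.664 0.382 0.   ]
1.1 [ 0.22336669 -0.61041614  0.22254384] [1.79999387e+02 2.15137317e-03 2.01036003e+01]
```

View pics/scene0.png

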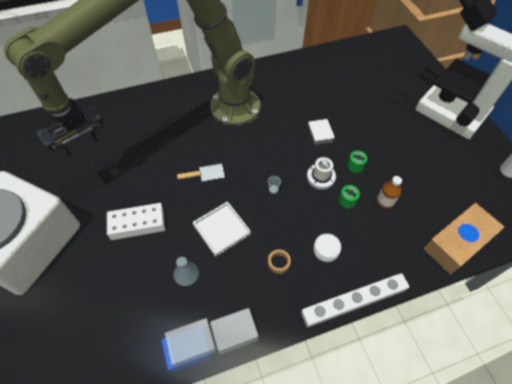

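View pics/side0.png

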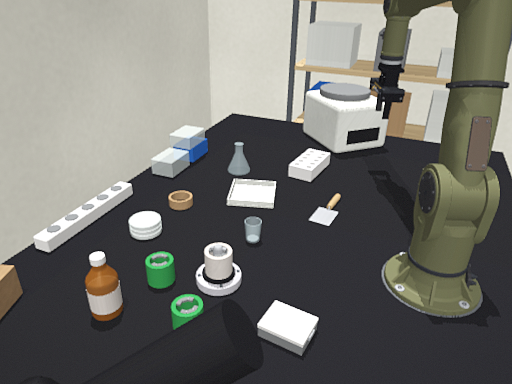

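The white roll stands on the unwinder at scene pixel (322,168), near (0.48, 0.195). The two green look-alikes are at (350,195) and (357,160), and the tray is at (221,228). I'll move over now.

```bash
python3 -m creep '0.032 0.044 0.005 6 0.087;0.032 0.044 0.005 6 0.087;0.032 0.044 0.005 6 0.087;0.032 0.044 0.005 6 0.087;0.032 0.044 0.005 6 0.087;0.032 0.044 0.005 6 0.087;0.032 0.044 0.005 6 0.087;0.004 0.055 0 6 0.087' 20; python3 -m creep '0.004 0.055 0 6 0.087;0.004 0.055 0 6 0.087;0.004 0.055 0 6 0.087;0.004 0.055 0 6 0.087;0.004 0.055 0 6 0.087;0.004 0.055 0 6 0.087;0.002 0.05 0 3 0.087;0 0 0 0 0.087'
python3 - <<'E'
from h import *
o=get_obs();print(o['time_s'],o['tool_pos'],o['tool_rot'],o['qpos'],o['force'])
im=cams.read_camera('wrist');save(im,'w1.png')
for n,z in [('roll_top',.09),('spindle_tip',.104),('unwinder',0),('roll',.03)]:
    for r in finder.tip_of(n,'wrist')[:3]: print(n,round(r['p'],2),np.round(r['xy']),ray('wrist',r['xy'],z).round(4))
E
```

```text
time_s: 2.1
tool_pos: [0.4533, -0.2456, 0.258]
tool_rot: [179.9, -0.0, 68.4]
force: [0.4, 0.1, 0.1]
grip_width: 0.0866
grasp_force: 0.0
time_s: 3.1
tool_pos: [0.4765, 0.1377, 0.2581]
tool_rot: [179.9, -0.1, 107.6]
force: [0.4, 0.2, 0.0]
grip_width: 0.0868
grasp_force: 0.0
3.1 [0.47652235 0.13766156 0.25811379] [ 1.79921500e+02 -8.20809926e-02  1.07604169e+02] [ 28.88899015   0.26303671 -47.57195267  99.9764847    0.11540065
  79.76604248  -1.0988367 ] [0.37360926 0.23677478 0.00123307]
roll_top 0.64 [389. 120.] [0.598  0.2412 0.09  ]
roll_top 0.35 [147.  12.] [0.3169 0.2667 0.09  ]
spindle_tip 0.6 [278. 130.] [0.4815 0.1933 0.104 ]
unwinder 0.94 [274. 123.] [0.4814 0.1969 0.    ]
roll 0.74 [274. 129.] [0.4816 0.1897 0.03  ]
roll 0.73 [305.  10.] [0.4752 0.3339 0.03  ]
roll 0.66 [370. 122.] [0.6026 0.2363 0.03  ]
```

View pics/w1.png

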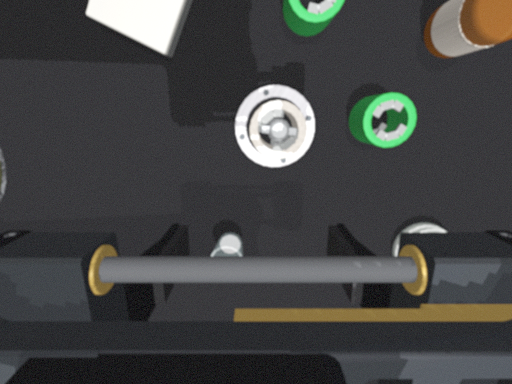

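The wrist picture shows the roll at (278,128), with the greens clear of it, giving an axis of about (0.4815, 0.194). I'll go lower with the camera over it to see the notches and bar.

```bash
python3 -m creep '0 -0.01 -0.04 0 0.087;0 -0.01 -0.04 0 0.087;0 0 0 0 0.087;0 0 0 0 0.087'
python3 - <<'E'
from h import *
o=get_obs();print(o['time_s'],o['tool_pos'],o['tool_rot'])
im=cams.read_camera('wrist')
K,E=P('wrist');print((-E[:3,:3].T@E[:3,3]).round(3), E[:3,:3].round(2))
for n,z in [('roll_top',.09),('spindle_tip',.104),('unwinder',0),('roll',.03)]:
    for r in finder.tip_of(n,'wrist')[:2]: print(n,round(r['p'],2),np.round(r['xy']),ray('wrist',r['xy'],z).round(4))
c=proj('wrist',[.4815,.194,.092]).round().astype(int);print(c)
x0,y0=max(c[0]-50,0),max(c[1]-50,0)
save(cv2.resize(im[y0:y0+100,x0:x0+100],(600,600),interpolation=cv2.INTER_CUBIC),'w2.png');print(x0,y0)
# north-aligned rectified top view at roll top height for angle reading
g=np.linspace(-.03,.03,300)
H=[proj('wrist',[.4815+a,.194+b,.09]) for a,b in [(-.03,.03),(.03,.03),(.03,-.03),(-.03,-.03)]]
M=cv2.getPerspectiveTransform(np.float32(H),np.float32([[0,0],[600,0],[600,600],[0,600]]))
save(cv2.warpPerspective(im,M,(600,600),flags=cv2.INTER_CUBIC),'w2r.png')
E
```

```text
time_s: 3.85
tool_pos: [0.4783, 0.1126, 0.1791]
tool_rot: [179.9, 0.0, 107.0]
force: [0.4, 0.2, -0.6]
grip_width: 0.0867
grasp_force: 0.0
3.85 [0.47827239 0.11258651 0.17905476] [1.79887612e+02 1.04680484e-03 1.07036776e+02]
[0.456 0.185 0.342] [[ 0.96  0.29  0.  ]
 [ 0.28 -0.92  0.28]
 [ 0.08 -0.27 -0.96]]
roll_top 0.97 [434.  95.] [0.5937 0.2432 0.09  ]
roll_top 0.66 [291. 106.] [0.4815 0.1991 0.09  ]
spindle_tip 0.63 [294. 106.] [0.4821 0.1998 0.104 ]
unwinder 0.77 [280. 107.] [0.478  0.1999 0.    ]
roll 0.79 [406. 101.] [0.6008 0.2428 0.03  ]
roll 0.56 [282. 111.] [0.4794 0.1953 0.03  ]
[290 112]
240 62
```

View pics/w2r.png

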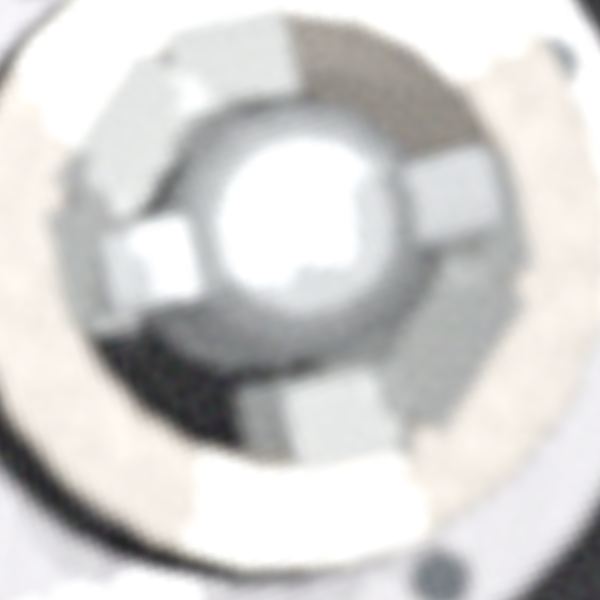

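The rectified view has 0.1 mm per pixel, world x to the right and y up. The bar runs from (152,260) to (455,195), about 12°. The notches are near (389,100) and (166,390), about 50°. The axis is at about (0.481, 0.200), so the roll needs about −39°. I'll descend straddling it and then grip softly.

```bash
python3 -m creep '0.0015 0.044 0 0 0.087;0.0015 0.044 0 0 0.087;0 0 -0.03 0 0.087;0 0 -0.04 0 0.087;0 0 -0.035 0 0.087;0 0 -0.024 0 0.087;0 0 0 0 0.087;0 0 0 0 0.087' 12
```

```text
time_s: 5.1
tool_pos: [0.4813, 0.2011, 0.0498]
tool_rot: [179.9, -0.0, 107.1]
force: [0.2, 0.8, 0.3]
grip_width: 0.0872
grasp_force: 0.0
```

```bash
python3 -m creep '0 0 0 0 0.05;0 0 0 0 0.05;0 0 0 0 0.05;0 0 0 0 0.05;0 0 0 0 0.05;0 0 0 0 0.05' 12
```

```text
time_s: 5.85
tool_pos: [0.4807, 0.2006, 0.0491]
tool_rot: [180.0, 0.0, 107.1]
force: [0.2, -1.1, 5.7]
grip_width: 0.0648
grasp_force: 12.0
```

```bash
python3 -m creep '0 0 0.0015 0 0.05;0 0 0 0 0.05;0 0 0 -8 0.05;0 0 0 -8 0.05;0 0 0 -8 0.05;0 0 0 -8 0.05;0 0 0 -7 0.05;0 0 0 0 0.05'; python3 -m creep '0 0 0 0 0.05;0 0 0.001 0 0.05;0 0 0 0 0.05'
```

```text
time_s: 6.85
tool_pos: [0.4799, 0.2005, 0.0497]
tool_rot: [-180.0, 0.0, 68.2]
force: [0.7, 0.5, -0.5]
grip_width: 0.0654
grasp_force: 12.0
time_s: 7.22
tool_pos: [0.4804, 0.2006, 0.0512]
tool_rot: [180.0, -0.0, 68.1]
force: [0.7, 0.4, -1.3]
grip_width: 0.0655
grasp_force: 12.0
```

```bash
python3 -m creep '0 0 0.001 0 0.05;0 0 0.001 0 0.05;0 0 0.001 0 0.05;0 0 0.001 0 0.05;0 0 0 0 0.05'; python3 -m creep '0 0 0.001 0 0.05;0 0 0.001 0 0.05;0 0 0 0 0.05'
```

```text
time_s: 7.85
tool_pos: [0.4804, 0.2006, 0.0552]
tool_rot: [180.0, -0.0, 68.1]
force: [0.0, 0.1, -0.7]
grip_width: 0.065
grasp_force: 12.0
time_s: 8.22
tool_pos: [0.4804, 0.2006, 0.0572]
tool_rot: [180.0, -0.0, 68.1]
force: [0.9, 0.2, -1.4]
grip_width: 0.065
grasp_force: 12.0
```

```bash
python3 - <<'E'
from h import *
a=[]
for c,w in [('wrist',60),('side',40),('scene',40)]:
    im=cams.read_camera(c); u=proj(c,[.481,.2,.09]).round().astype(int);print(c,u)
    x0=min(max(u[0]-w,0),512-2*w);y0=min(max(u[1]-w,0),384-2*w)
    a.append(cv2.resize(im[y0:y0+2*w,x0:x0+2*w],(260,260),interpolation=cv2.INTER_CUBIC))
save(np.hstack(a),'c1.png')
E
```

```text
wrist [260 267]
side [218 250]
scene [324 164]
```

View pics/c1.png

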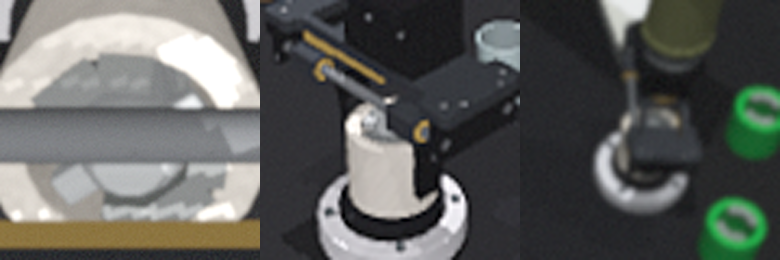

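The crops show the roll off the black disc with the bar ends lying in the notches, and the vertical force stays near the roll's weight. I'll continue up gently.

```bash
python3 -m creep '0 0 0.003 0 0.05;0 0 0.003 0 0.05;0 0 0.003 0 0.05;0 0 0.003 0 0.05;0 0 0 0 0.05'; python3 -m creep '0 0 0.005 0 0.05;0 0 0.005 0 0.05;0 0 0.005 0 0.05;0 0 0.005 0 0.05;0 0 0.004 0 0.05;0 0 0 0 0.05'
```

```text
time_s: 9.0
tool_pos: [0.4806, 0.2006, 0.0694]
tool_rot: [180.0, -0.0, 68.1]
force: [-0.4, -0.2, -1.4]
grip_width: 0.0653
grasp_force: 12.0
time_s: 9.75
tool_pos: [0.4806, 0.2006, 0.0935]
tool_rot: [180.0, -0.0, 68.1]
force: [1.3, -0.1, -2.2]
grip_width: 0.0651
grasp_force: 12.0
```

```bash
python3 -m creep '0 0 0.003 0 0.05;0 0 0.003 0 0.05;0 0 0.003 0 0.05;0 0 0.003 0 0.05;0 0 0 0 0.05';python3 -m creep '0 0 0.003 0 0.05;0 0 0.003 0 0.05;0 0 0.003 0 0.05;0 0 0.003 0 0.05;0 0 0 0 0.05'; python3 -m creep '0 0 0.005 0 0.05;0 0 0.005 0 0.05;0 0 0.01 0 0.05;0 0 0.02 0 0.05;0 0 0.02 0 0.05;0 0 0.02 0 0.05;0 0 0 0 0.05;0 0 0 0 0.05'
python3 - <<'E'
from h import *
a=[]
for c,z in [('side',.18),('scene',.18),('wrist',.15)]:
    im=cams.read_camera(c); u=proj(c,[.481,.2,z]).round().astype(int)
    w=70 if c!='wrist' else 120
    x0=min(max(u[0]-w,0),512-2*w);y0=min(max(u[1]-w+20,0),384-2*w)
    a.append(cv2.resize(im[y0:y0+2*w,x0:x0+2*w],(260,260),interpolation=cv2.INTER_CUBIC))
    for r in finder.tip_of('tray',c)[:2]: print(c,r['p'],r['xy'],ray(c,r['xy'],0))
    if c!='wrist':
      for r in finder.masks_of('tray',c)[:1]:
        h=cv2.boxPoints(cv2.minAreaRect(np.argwhere(r['mask'])[:,::-1].astype(np.float32)));m=h.mean(0);print(m,ray(c,m,.011),[ray(c,q,.015).round(3) for q in h])
save(np.hstack(a),'c2.png')
E
```

```text
time_s: 10.38
tool_pos: [0.4806, 0.2006, 0.1054]
tool_rot: [180.0, -0.0, 68.1]
force: [-0.5, 0.7, -1.7]
grip_width: 0.0652
grasp_force: 12.0
time_s: 11.0
tool_pos: [0.4806, 0.2006, 0.1174]
tool_rot: [180.0, -0.0, 68.1]
force: [-0.0, 0.2, -1.2]
grip_width: 0.0649
grasp_force: 12.0
time_s: 12.0
tool_pos: [0.4801, 0.2003, 0.1966]
tool_rot: [-180.0, 0.0, 68.1]
force: [-0.1, 0.4, -2.8]
grip_width: 0.0652
grasp_force: 12.0
side 0.79 [252.2, 193.9] [ 0.57282989 -0.2415276   0.        ]
[255.64522 193.57947] [ 0.55564912 -0.22952967  0.011     ] [array([ 0.58 , -0.122,  0.015]), array([ 0.652, -0.29 ,  0.015]), array([ 0.523, -0.336,  0.015]), array([ 0.465, -0.163,  0.015])]
scene 0.9 [220.1, 226.5] [ 0.55799581 -0.23691657  0.        ]
[222.00757 228.19104] [ 0.57243671 -0.2332158   0.011     ] [array([ 0.515, -0.331,  0.015]), array([ 0.466, -0.166,  0.015]), array([ 0.633, -0.138,  0.015]), array([ 0.674, -0.295,  0.015])]
```

View pics/c2.png

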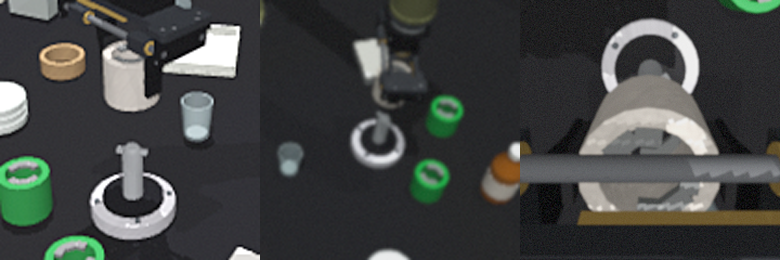

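The roll is clear of the spindle, with the bare spindle visible at (130,165) in the left crop, and it sits square in the gripper. Next I'll carry it to the tray at about (0.568, −0.235).

```bash
python3 -m creep '0.004 -0.02 0 0 0.05;0.008 -0.04 0 0 0.05;0.01 -0.05 0 0 0.05;0.01 -0.05 0 0 0.05;0.01 -0.05 0 0 0.05;0.01 -0.05 0 0 0.05;0.01 -0.05 0 0 0.05;0.01 -0.05 0 0 0.05' 15; python3 -m creep '0.008 -0.04 0 0 0.05;0.006 -0.025 -0.01 0 0.05;0.002 -0.01 -0.02 0 0.05;0 0 -0.02 0 0.05;0 0 0 0 0.05;0 0 0 0 0.05'
python3 - <<'E'
from h import *
for c in ['side','scene','wrist']:
    im=cams.read_camera(c); save(im,'t_'+c+'.png')
    for r in finder.tip_of('tray',c)[:2]: print(c,r['p'],r['xy'],ray(c,r['xy'],0).round(3))
    for r in finder.tip_of('roll',c)[:3]: print(c,'roll',r['p'],r['xy'],ray(c,r['xy'],.13).round(3))
E
```

```text
time_s: 13.4
tool_pos: [0.5526, -0.1611, 0.197]
tool_rot: [180.0, -0.0, 68.1]
force: [0.8, -0.9, -1.2]
grip_width: 0.065
grasp_force: 15.0
time_s: 14.15
tool_pos: [0.5687, -0.2328, 0.1473]
tool_rot: [180.0, -0.0, 68.2]
force: [0.1, -0.4, -1.3]
grip_width: 0.065
grasp_force: 15.0
side 0.84 [253.3, 197.3] [ 0.56  -0.221  0.   ]
side 0.39 [251.4, 237.3] [ 0.477 -0.001  0.   ]
side roll 0.79 [188.7, 325.1] [0.406 0.461 0.13 ]
side roll 0.64 [158.6, 280.5] [0.518 0.384 0.13 ]
side roll 0.55 [250.0, 164.4] [ 0.565 -0.197  0.13 ]
scene 0.8 [219.9, 228.4] [ 0.565 -0.24   0.   ]
scene roll 0.85 [346.8, 200.9] [0.673 0.19  0.13 ]
scene roll 0.6 [353.4, 165.7] [0.547 0.28  0.13 ]
scene roll 0.5 [218.5, 209.0] [ 0.56  -0.233  0.13 ]
wrist 0.95 [260.4, 184.1] [ 0.571 -0.237  0.   ]
wrist roll 0.61 [257.5, 228.9] [ 0.568 -0.235  0.13 ]
```

View pics/t_wrist.png

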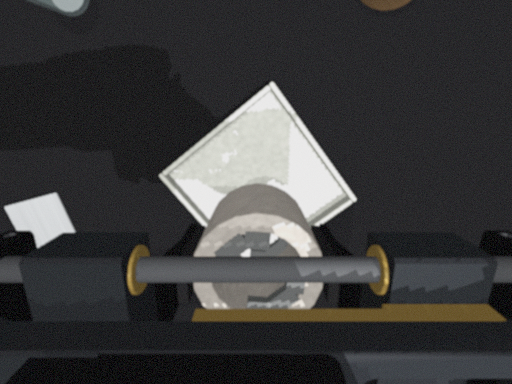

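The tray's corners are at (272,85), (162,177) and (353,198), and the roll hangs over its middle. The networks agree to within about 1 cm. I'll lower it.

```bash
python3 -m creep '0 0 -0.02 0 0.05;0 0 -0.03 0 0.05;0 0 -0.03 0 0.05;0 0 -0.02 0 0.05;0 0 -0.012 0 0.05;0 0 -0.005 0 0.05;0 0 0 0 0.05;0 0 0 0 0.05'; python3 -m creep '0 0 -0.002 0 0.05;0 0 -0.002 0 0.05;0 0 0 0 0.05'
```

```text
time_s: 15.6
tool_pos: [0.5691, -0.2347, 0.0311]
tool_rot: [179.9, 0.0, 68.1]
force: [-0.4, -0.3, -1.0]
grip_width: 0.0648
grasp_force: 15.0
time_s: 15.98
tool_pos: [0.5682, -0.2344, 0.0259]
tool_rot: [-180.0, 0.0, 68.1]
force: [0.1, 1.1, -2.1]
grip_width: 0.0653
grasp_force: 15.0
```

```bash
python3 -m creep '0 0 -0.001 0 0.05;0 0 -0.001 0 0.05;0 0 0 0 0.05'; python3 -m creep '0 0 -0.001 0 0.05;0 0 0 0 0.05'
```

```text
time_s: 16.35
tool_pos: [0.5684, -0.2345, 0.0242]
tool_rot: [180.0, 0.0, 68.1]
force: [-0.5, 0.5, -1.0]
grip_width: 0.0649
grasp_force: 15.0
time_s: 16.6
tool_pos: [0.5684, -0.2344, 0.0241]
tool_rot: [180.0, 0.0, 68.1]
force: [-2.4, 1.1, 5.0]
grip_width: 0.0652
grasp_force: 15.0
```

The force jumped to +5 N, so the roll is on the tray floor. Releasing and retreating.

```bash
python3 -m creep '0 0 0 0 0.072;0 0 0 0 0.08;0 0 0 0 0.087;0 0 0 0 0.087;0 0 0 0 0.087;0 0 0.01 0 0.087;0 0 0.03 0 0.087;0 0 0.05 0 0.087'; python3 -m creep '0 0 0.05 0 0.087;0 0 0.04 0 0.087;-0.02 -0.04 0.02 0 0.087;-0.02 -0.04 0.0 0 0.087;0 0 0 0 0.087;0 0 0 0 0.087'
python3 - <<'E'
from h import *
a=[]
for c in ['side','wrist']:
    im=cams.read_camera(c); a.append(cv2.resize(im,(400,300)))
    for r in finder.tip_of('roll',c)[:3]: print(c,'roll',r['p'],r['xy'],ray(c,r['xy'],.005).round(3))
save(np.hstack(a),'f.png')
E
```

```text
time_s: 17.6
tool_pos: [0.5671, -0.234, 0.1129]
tool_rot: [-179.8, -0.0, 68.1]
force: [1.1, -1.2, 0.7]
grip_width: 0.087
grasp_force: 0.0
time_s: 18.35
tool_pos: [0.5286, -0.3139, 0.2235]
tool_rot: [180.0, -0.0, 68.1]
force: [-1.0, 0.7, -0.2]
grip_width: 0.087
grasp_force: 0.0
side roll 0.97 [252.5, 194.5] [ 0.567 -0.229  0.005]
side roll 0.78 [187.2, 322.9] [0.479 0.355 0.005]
side roll 0.55 [160.6, 277.3] [0.613 0.253 0.005]
wrist roll 0.66 [265.5, 106.6] [ 0.569 -0.239  0.005]
```

View pics/f.png

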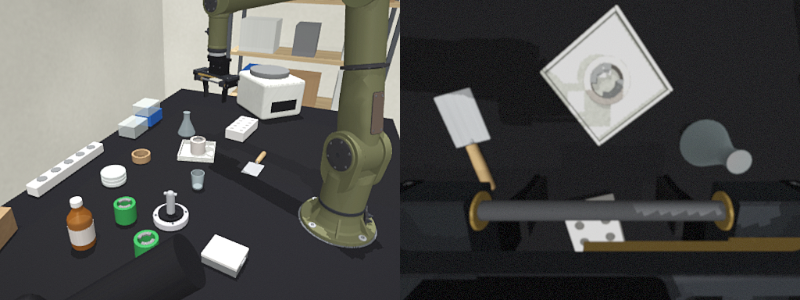

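The roll stands upright in the middle of the tray, at (198,145) on the left and (605,80) on the right. The gripper is clear and nothing else has moved.

```bash
python3 -c "
from cell import ticket
print(ticket.sign_off())"
```

```text
the job is handed in; nothing more can be done
None
```

The roll came off the spindle without being forced and was set down upright near the middle of the tray; I saw nothing else moved, and the job was handed in at about 18.5 s (no verdict was shown).

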